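# Put away the parts after a washer-disinfector service

## Robot

A 6-joint arm with a two-finger parallel gripper is mounted at the origin on the work surface. World frame = base frame: x ahead of the robot, y to its left, z up, the work surface at z = 0. Lengths are in m, angles in rad, forces in N, time in s.
With the tool pointing down it reaches from about 0.375 to 0.975 m from the base axis. Payload 3.8 kg.
Tool frame: the origin (TCP) lies midway between the tips of the shut fingers; the grasp point (between the pads) lies 19 mm behind it; z points along the fingers, y is the line along which they close (so a half turn about z gives the same grasp; the last joint's range is limited). The gripper opens to 88 mm and grips with 3 to 60 N. Pads are 18 mm wide; open, the fingers measure 123 mm over their backs; the gripper's body (75 mm by 187 mm) begins 45 mm behind the grasp point.
Start: joints at [1.091, 0.264, 1.604, -0, 1.274, -0.037], TCP at [0.289, 0.61, 0.239] pointing down, gripper open.
Joint ranges: [-2.63, 2.63], [-0.94, 2.18], [0.31, 2.57], [-1.31, 4.45], [0, 2.66], [-2.55, 2.55]. Speed limits (rad/s): [2.57, 2.57, 3.14, 3.14, 3.14, 3.14].

## Interface

Orientations are given as a rotation vector (axis times angle).
In Python, from cell import manip, inverse_kinematics, cams, order gives the robot as it stands. Calls block until the motion is done:
- manip.move_pose(position, orientation): joint-space move of the TCP to a pose.
- manip.move_linear(position, rate=0.15, rot=None): straight line of the TCP; rot=None keeps the orientation; rate is the mean speed in m/s.
- manip.set_joints(angles): joint-space move.
- manip.set_gripper(opening, force=None): finger opening in m; force is the grip in N (None keeps the last); returns when the fingers have stopped.
- manip.dwell(seconds).
- inverse_kinematics(position, orientation): joint angles nearest the present ones, or None.
- manip.state(): the state.
- cams.capture(name): name is "scene" or "top" or "wrist"; returns a dict with "image" (420x560x3 uint8, blue, green, red), "z_map" (420x560 float32, m along the optical axis (not along the pixel's ray), 0 where there is no reading), "intrinsics" (3x3 intrinsics, pixels), "position" and "orientation" of the camera in the world; the wrist camera has in their place "T_tool_cam" (4x4, takes a point from camera to tool coordinates, whose origin is the TCP and whose axes are the flange's). Camera axes: x right, y down, z forward; pixel columns grow to the right and rows downward; lengths in m; the calibration is good to about 2 mm. The wrist camera is an equidistant fisheye: a pixel r from the principal point sees the ray r / f radians off the axis. A picture is of the moment at which its call begins: read the wrist's pose just before it.
A pose or a line that the arm cannot do raises manip.IKError and nothing moves.
- order.close_job(): hands the job in; it is judged then, once.
The state is a dict: "clock": time; "joint_pos": joint angles; "joint_velocities": joint speeds; "tau": joint torques, N m; "tool_pos": TCP position; "tcp_rot": TCP orientation; "contact_force": force on the tool from outside, world axes, zero at the start; "moment": the same for the moment, N m; "gripper_width": finger opening in m; "grasp_force": force on a finger pad.
Only numpy, scipy, OpenCV 4.12 (cv2) and the standard library are available. Lean on these libraries where they do the work, as an engineer would, in place of code of your own. Each camera call takes 0.05 s, during which the arm holds its last target. There are 200 camera calls.

## Task

Put away the five parts lying loose on the service table: both brass ball valves go in the blue bin, lying flat on its floor with the handle up, the pressure gauge goes in the yellow bin, dial up - set it down, do not drop it. The two white cartons (green band and orange band) go on top of the two brown ones in the grey tray as a second, interlocking layer: close side by side, laid crosswise to the brown ones and flush with the stack's edges, without shifting the brown ones. Leave everything released and at rest.

Things in the scene. Friction and masses are not known exactly. Their poses are not given: they have to be found in the camera images.
- carton_green: small white carton with a green band, 60 mm long (its x) x 30 mm wide (its y) x 38 mm high, about 110 g, lying flat; origin at the centre of its underside, z up. It can be gripped across the 30 mm or end to end over the 60 mm; only the end-to-end grip leaves room to set it down right beside a neighbour.
- carton_orange: small white carton with an orange band, 60 mm long (its x) x 30 mm wide (its y) x 38 mm high, about 110 g, lying flat; origin at the centre of its underside, z up. It can be gripped across the 30 mm or end to end over the 60 mm; only the end-to-end grip leaves room to set it down right beside a neighbour.
- valve_red: brass ball valve with a red butterfly handle, 58 mm long (x, the flow direction) x 27 mm wide (y) x 27 mm high body with flat sides, handle 46 x 11 mm on top along x, top of handle 38 mm above the underside; about 180 g. Origin at the centre of its underside, z up to the handle. Grip the body across its 27 mm width, the fingers passing either side of the handle.
- valve_black: brass ball valve with a black butterfly handle, 58 mm long (x, the flow direction) x 27 mm wide (y) x 27 mm high body with flat sides, handle 46 x 11 mm on top along x, top of handle 38 mm above the underside; about 180 g. Origin at the centre of its underside, z up to the handle. Grip the body across its 27 mm width, the fingers passing either side of the handle.
- gauge: pressure gauge lying on its back, dial up: round steel case with white dial and black bezel, case diameter 52 mm (55 mm at the bezel, which is only looks), 27 mm high, about 130 g; a brass connector 14 mm wide sticks out along -x to 53 mm from the origin, its axis 13.5 mm above the underside. Origin at the centre of the case's underside, z up to the dial. Grip the case along its y.
- bin_blue: blue open low stock bin, 120 mm (x) x 160 mm (y) outside, 40 mm high, walls and floor 4 mm thick (inside 112 x 152 mm, inner floor 4 mm above the origin), fixed to the table; a white card on the -x side; origin at the centre of its underside, z up. For the brass valves: there is room for both side by side, 60 mm apart along the bin's y.
- bin_yellow: yellow open low stock bin, 120 mm (x) x 160 mm (y) outside, 40 mm high, walls and floor 4 mm thick (inside 112 x 152 mm, inner floor 4 mm above the origin), fixed to the table; a white card on the -x side; origin at the centre of its underside, z up. For the pressure gauge.
- carton_tray: grey square tray, 130 x 130 mm outside, rim 10 mm high, walls and floor 4 mm thick, fixed to the table; it holds the two brown cartons, long sides along the tray's x, the stack centred on the tray's origin (centre of its underside, z up). The second layer sits 42 mm above the tray's underside: its cartons have their long sides along the tray's y and their centres about 16 mm either side of the origin along the tray's x; it does not matter which white carton is on which side.
- base_left: one of the two brown cartons that form the lower layer in the grey tray, 60 (x) x 30 (y) x 38 mm, about 110 g, loose; long side along the tray's x, touching distance (1 mm) from the other, on the tray's +y side, a strip of white tape along its top; origin at the centre of its underside, z up; its top is 42 mm above the tray's underside.
- base_right: one of the two brown cartons that form the lower layer in the grey tray, 60 (x) x 30 (y) x 38 mm, about 110 g, loose; long side along the tray's x, touching distance (1 mm) from the other, on the tray's -y side, a strip of black tape along its top; origin at the centre of its underside, z up; its top is 42 mm above the tray's underside.
Not all that is in view belongs to the job. Leave any turquoise look-alike of the carton_orange alone. What is shaped like the carton_green but purple is not meant.

How it is judged:
By the outcome, as a careful person would: the job done as asked, in the order asked, and still so for the second after the job is handed in, with the robot touching nothing.
It also fails if it takes over 115 s, if anything falls off the work surface, if the arm or the gripper's body presses on something with over 40 N, if the wrist force passes 120 N, or if a joint passes its speed limit or range.

## Working session

There is one attempt and no reset: what is moved stays moved. The work goes in short steps, each a Python script; the robot and the scene stay as the last script left them, time stands still between calls to the robot, and variables do not carry over. Pictures are saved under pics/ and viewed, at most 14 in all, crops included, and the job is handed in when it is done.

```bash
ls; mkdir -p pics
python3 - <<'E'
from cell import manip, cams
import cv2,numpy as np
for n in("top","scene"):
    c=cams.capture(n); cv2.imwrite(f"pics/{n}0.png",c["image"]); np.savez(f"/tmp/{n}0.npz",**c)
    print(n,c["intrinsics"],c["position"],c["orientation"])
print(manip.state())
E
```

```text
pics
top [[416.71360678   0.         278.75117847]
 [  0.         416.71360678 205.51862207]
 [  0.           0.           1.        ]] [ 0.35840724 -0.0074103   1.03835018] [-2.16167385  2.16640164 -0.06690372]
scene [[541.12753706   0.         278.25963725]
 [  0.         541.12753706 211.01128148]
 [  0.           0.           1.        ]] [ 0.89540764 -0.57444486  0.92774373] [-2.33815411 -0.78457605  0.27264629]
{'clock': 0.1, 'joint_pos': array([ 1.09108485e+00,  2.64686324e-01,  1.60518028e+00,  1.29329829e-05,
        1.27372064e+00, -3.68568168e-02]), 'joint_velocities': array([ 0.00081489, -0.0010768 , -0.00326736,  0.00197044,  0.00081688,
        0.00034524]), 'tau': array([ 8.21614162e-05, -5.03619719e+01, -3.58071649e+01,  7.30778603e-02,
        2.34173681e-02, -8.05454715e-05]), 'tool_pos': array([0.28893569, 0.60934566, 0.23753765]), 'tcp_rot': array([-6.89854878e-01, -3.06437916e+00,  3.02370416e-03]), 'contact_force': array([-0.46948429,  0.33949044, -0.77136501]), 'moment': array([-0.00518386, -0.01489145, -0.02454712]), 'grasp_force': 0.0, 'gripper_width': 0.08821312756285442}
```

View pics/top0.png

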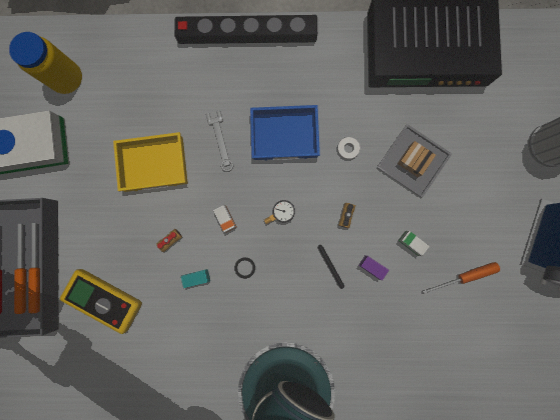

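View pics/scene0.png

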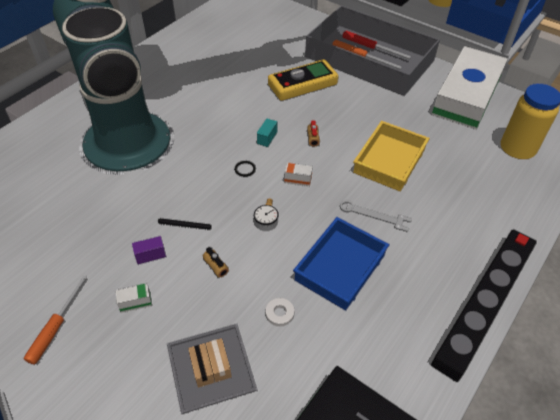

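Candidates in the top view:
- **Orange carton:** white with orange band at (224,219). The turquoise box at (195,278) is the look-alike.
- **Green carton:** white with green band at (414,243). The purple box at (374,268) is the look-alike.
- **Red valve:** (169,240).
- **Black valve:** (346,215).
- **Gauge:** dial at (283,211), connector towards (268,219). The black ring at (245,267) and white ring at (348,148) are not it.
- **Containers:** yellow bin (150,161), blue bin (285,132), tray (413,159).

```bash
cat > h.py <<'E'
import numpy as np, cv2
from scipy.spatial.transform import Rotation as R
from cell import manip, cams, inverse_kinematics
def cloud(c, T=None):
    """world xyz per pixel (nan where no depth); T = (pos, R) of the tool for the wrist camera"""
    K=c["intrinsics"]; z=c["z_map"].astype(float); v,u=np.mgrid[:z.shape[0],:z.shape[1]]
    x=(u-K[0,2])/K[0,0]; y=(v-K[1,2])/K[1,1]
    if T is not None:
        r=np.hypot(x,y)+1e-9; s=np.tan(np.minimum(r,1.4))/r; x=x*s; y=y*s
    P=np.stack([x*z,y*z,z],-1); P[z<=0]=np.nan
    if T is None: return P@R.from_rotvec(np.ravel(c["orientation"])).as_matrix().T+c["position"]
    M=c["T_tool_cam"]; P=P@M[:3,:3].T+M[:3,3]
    return P@T[1].T+T[0]
def wrist(name=None):
    s=manip.state(); c=cams.capture("wrist")
    if name: cv2.imwrite(f"pics/{name}.png",c["image"])
    return c["image"],cloud(c,(s["tool_pos"],R.from_rotvec(s["tcp_rot"]).as_matrix()))
def rect(xy):
    """centre, long, short, yaw of the long side (mod pi)"""
    (cx,cy),(a,b),t=cv2.minAreaRect((xy*1000).astype(np.float32))
    if a<b: a,b,t=b,a,t+90
    t=np.deg2rad(t); return np.array([cx,cy])/1000,a,b,(t+np.pi/2)%np.pi-np.pi/2
def near(P,c,rad,zlo,zhi=1):
    m=(np.hypot(P[...,0]-c[0],P[...,1]-c[1])<rad)&(P[...,2]>zlo)&(P[...,2]<zhi)
    n,l,s,_=cv2.connectedComponentsWithStats(m.astype(np.uint8))
    return l==1+np.argmax(s[1:,4]) if n>1 else m
def down(yaw):
    """tool down, closing line (tool y) along world direction yaw, half turn picked later"""
    return np.array([[np.sin(yaw),np.cos(yaw),0],[-np.cos(yaw),np.sin(yaw),0],[0,0,-1]])
E
python3 - <<'E'
from h import *
c=dict(np.load("/tmp/top0.npz")); P=cloud(c)
t=P[300:330,180:240]; print("table z",np.nanmean(t[...,2]),np.nanstd(t[...,2]))
for n,(u,v),rad,z in [("orange",(224,219),.06,.025),("green",(414,243),.06,.025),("red",(169,240),.06,.012),("black",(346,215),.06,.012),("gauge",(283,211),.07,.01),("yellow",(150,161),.14,.012),("blue",(285,132),.14,.012),("tray",(413,159),.13,.005),("base",(417,158),.05,.03)]:
    p=P[v,u]; m=near(P,p,rad,z); q=P[m]; r=rect(q[:,:2])
    print(n,p.round(3),len(q),r[0].round(4),np.round(r[1:],2),"zmax",np.nanpercentile(q[:,2],90).round(4))
s=manip.state(); print(R.from_rotvec(s["tcp_rot"]).as_matrix().round(2))
w=cams.capture("wrist");print(w["T_tool_cam"].round(3),w["intrinsics"].round(1))
E
```

```text
table z 0.00018486856846904073 0.0018809844400293554
orange [0.414 0.151 0.036] 325 [0.4168 0.1523] [60.52 30.69  0.46] zmax 0.0404
green [ 0.356 -0.302  0.039] 354 [ 0.3562 -0.3047] [60.86 30.46  0.91] zmax 0.0396
red [0.364 0.284 0.035] 275 [0.3648 0.2903] [57.92 27.2  -0.88] zmax 0.0402
black [ 0.423 -0.142  0.039] 268 [ 0.4244 -0.1463] [57.65 27.02 -0.28] zmax 0.0393
gauge [0.434 0.009 0.028] 449 [0.4256 0.0146] [75.12 53.28 -0.64] zmax 0.0297
yellow [0.564 0.347 0.001] 1155 [0.5567 0.3382] [168.49 127.09  -1.45] zmax 0.0421
blue [0.636 0.003 0.006] 1030 [0.6293 0.0053] [166.46 127.12  -1.54] zmax 0.0416
tray [ 0.557 -0.305  0.041] 828 [ 0.5656 -0.3222] [89.51 80.02 -0.73] zmax 0.043
base [ 0.56  -0.315  0.038] 672 [ 0.5612 -0.3164] [62.22 60.98 -0.61] zmax 0.0433
[[-0.9   0.43 -0.  ]
 [ 0.43  0.9  -0.  ]
 [ 0.   -0.   -1.  ]]
[[-0.002 -0.955 -0.295  0.077]
 [ 1.    -0.001 -0.001  0.   ]
 [ 0.    -0.295  0.955 -0.147]
 [ 0.     0.     0.     1.   ]] [[325.2   0.  281.3]
 [  0.  325.2 208.2]
 [  0.    0.    1. ]]
```

```bash
cat >> h.py <<'E'
def rv(yaw):
    """the half turn of 'down' with the smaller last joint"""
    return [R.from_matrix(down(yaw+k)).as_rotvec() for k in (0,np.pi)]
def go(xy,z,yaw):
    best=None
    for o in rv(yaw):
        q=inverse_kinematics([xy[0],xy[1],z],o)
        if q is not None and (best is None or abs(q[5])<abs(best[0][5])): best=(q,o)
    assert best is not None,"unreachable"
    manip.move_pose([xy[0],xy[1],z],best[1]); return best[1]
def yawrot(yaw):
    """rotvec of the half turn nearest the present orientation"""
    cur=R.from_rotvec(manip.state()["tcp_rot"])
    return min(rv(yaw),key=lambda o:(R.from_rotvec(o)*cur.inv()).magnitude())
def lin(xy,z,yaw=None,rate=.15):
    manip.move_linear([xy[0],xy[1],z],rate=rate,rot=None if yaw is None else yawrot(yaw))
def st(msg=""):
    s=manip.state(); print(msg,"t",round(s["clock"],1),"tcp",s["tool_pos"].round(4),"w",round(s["gripper_width"],4),"g",round(s["grasp_force"],1),"F",s["contact_force"].round(1))
E
python3 - <<'E'
from h import *
go((.3648,.2903),.16,-.88+np.pi/2); st()
im,P=wrist("red1")
for zl in (.008,.012,.018):
    m=near(P,(.3648,.2903),.05,zl); r=rect(P[m][:,:2]); print(m.sum(),r[0].round(4),np.round(r[1:],2))
m=near(P,(.3648,.2903),.05,.031); r=rect(P[m][:,:2]); print("handle",m.sum(),r[0].round(4),np.round(r[1:],2),np.median(P[m][:,2]))
E
```

```text
Traceback (most recent call last):
  File "h.py", line 35, in go
    for o in rv(yaw):
             ~~^^^^^
  File "h.py", line 32, in rv
    return [R.from_matrix(down(yaw+k)).as_rotvec() for k in (0,np.pi)]
            ~~~~~~~~~~~~~^^^^^^^^^^^^^
  File "scipy/spatial/transform/_rotation.pyx", line 1143, in scipy.spatial.transform._rotation.Rotation.from_matrix
ValueError: Non-positive determinant (left-handed or null coordinate frame) in rotation matrix 0: [[ 0.63715114  0.77073888  0.        ]
 [-0.77073888  0.63715114  0.        ]
 [ 0.          0.         -1.        ]].
```

```bash
sed -i 's/return np.array(\[\[np.sin(yaw),np.cos(yaw),0\],\[-np.cos(yaw),/return np.array([[-np.sin(yaw),np.cos(yaw),0],[np.cos(yaw),/' h.py
python3 - <<'E'
from h import *
go((.3648,.2903),.16,-.88+np.pi/2); st()
im,P=wrist("red1")
for zl in (.008,.012,.018):
    m=near(P,(.3648,.2903),.05,zl); r=rect(P[m][:,:2]); print(m.sum(),r[0].round(4),np.round(r[1:],2))
m=near(P,(.3648,.2903),.05,.031); r=rect(P[m][:,:2]); print("handle",m.sum(),r[0].round(4),np.round(r[1:],2),np.median(P[m][:,2]))
E
```

```text
t 1.4 tcp [0.3655 0.2914 0.1608] w 0.0879 g 0.0 F [0.7 0.8 0.6]
19010 [0.3513 0.3062] [94.05 11.32  0.71]
19010 [0.3513 0.3062] [94.05 11.32  0.71]
19010 [0.3513 0.3062] [94.05 11.32  0.71]
handle 19010 [0.3513 0.3062] [94.05 11.32  0.71] 0.2653878541970984
```

View pics/red1.png

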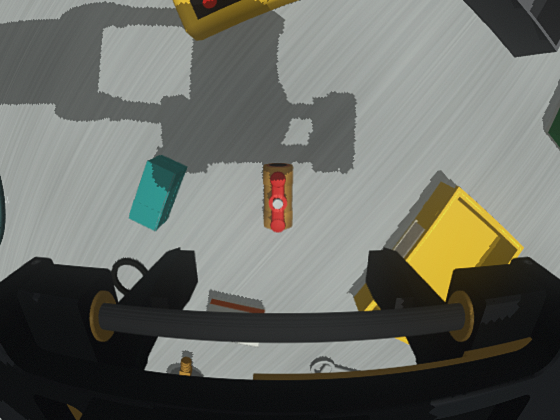

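Red valve with its handle along the body lies at (278,197). The turquoise decoy (158,195), the black ring and the yellow bin are nearby, so the choice is right. I'll cap heights to exclude the gripper, then pick.

```bash
sed -i 's/zlo,zhi=1)/zlo,zhi=.06)/' h.py
cat >> h.py <<'E'
def look(c,rad,zlo,dwell=.15,name=None):
    manip.dwell(dwell); im,P=wrist(name); m=near(P,c,rad,zlo); return rect(P[m][:,:2]),P,im,m
E
python3 - <<'E'
from h import *
c=np.array((.3648,.2903)); r,P,_,m=look(c,.05,.012); st()
print(m.sum(),r[0].round(4),np.round(r[1:],3))
h=near(P,c,.05,.031); q=rect(P[h][:,:2]); print("handle",q[0].round(4),np.round(q[1:],3),np.median(P[h][:,2]))
T=P[(np.hypot(P[...,0]-c[0],P[...,1]-c[1])<.06)&(P[...,2]<.006)]; print("table",np.median(T[:,2]))
if abs(r[1]-58)<3 and abs(r[2]-27)<3:
    a=r[3]+np.pi/2; manip.set_gripper(.06); lin(r[0],.06,a); lin(r[0],.005,rate=.08); st("low")
    manip.set_gripper(0,25); st("grip"); lin(r[0],.14); st("up")
E
```

```text
t 1.7 tcp [0.365  0.2913 0.1603] w 0.088 g 0.0 F [ 0.1  0.2 -0.3]
1885 [0.3638 0.2884] [58.709 26.655 -0.894]
handle [0.3636 0.2885] [53.816 15.577 -0.899] 0.03963830924138283
table 0.0012506463841582827
low t 3.9 tcp [0.3641 0.2886 0.0053] w 0.0601 g 0.0 F [-0.1 -0.2 -0.5]
grip t 4.5 tcp [0.3639 0.2885 0.0052] w 0.0268 g 25.0 F [ 0.6 -0.   1.3]
up t 5.5 tcp [0.3629 0.2878 0.1388] w 0.0269 g 25.0 F [-1.   0.4 -2.4]
```

Run:
```python
from h import *
P0=cloud(dict(np.load("/tmp/top0.npz")))
for n,c in (("blue",(.629,.005)),("yellow",(.557,.338))):
    m=near(P0,c,.14,.033); r=rect(P0[m][:,:2]); print(n,r[0].round(4),np.round(r[1:],3)); 
    if n=="blue": B=r
y=B[3]; u=np.array([np.cos(y),np.sin(y)]); t=B[0]+.03*u   # one side along the long (y) axis
if t[1]<B[0][1]: u=-u; t=B[0]+.03*u
go(t,.15,y); manip.dwell(.1); im,P=wrist("bin1")
b=near(P,B[0],.14,.033); r=rect(P[b][:,:2]); print("wrist",r[0].round(4),np.round(r[1:],3)); st()
```

```text
blue [0.6293 0.0053] [166.458 127.123  -1.539]
yellow [0.5567 0.3382] [168.491 127.093  -1.445]
wrist [0.6289 0.0027] [167.218 126.203  -1.539]
 t 7.1 tcp [0.6279 0.0363 0.1499] w 0.0268 g 25.0 F [ 0.1  0.4 -1.5]
```

View pics/bin1.png

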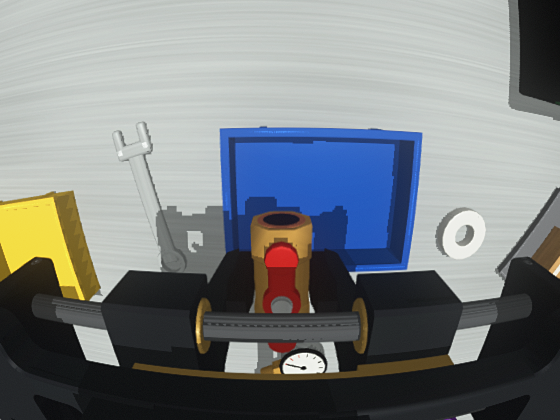

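Red valve is held at (280,280), upright, over the blue bin, whose inside is clear (rim corners (220,130) to (410,270)). Now placing it, then the black valve.

```bash
cat >> h.py <<'E'
B=np.array([.629,.004]); BY=np.pi-1.539; BU=np.array([np.cos(BY),np.sin(BY)])
def setdown(t,z,yaw,open_w,touch=3.):
    lin(t,z+.02,yaw); f0=manip.state()["contact_force"][2]
    lin(t,z+.002,rate=.05)
    for k in range(6):
        if manip.state()["contact_force"][2]-f0>touch: break
        lin(t,z+.0015-.0008*k,rate=.02)
    st("down"); manip.set_gripper(open_w); p=manip.state()["tool_pos"]; lin(t,.13); st("released")
E
python3 - <<'E'
from h import *
setdown(B+.03*BU,.009,BY,.042)
c=np.array([.4244,-.1463]); go(c,.16,-.28+np.pi/2); r,P,im,m=look(c,.05,.012)
print(m.sum(),r[0].round(4),np.round(r[1:],3))
if abs(r[1]-58)<3 and abs(r[2]-27)<3:
    manip.set_gripper(.06); a=r[3]+np.pi/2; lin(r[0],.06,a); lin(r[0],.005,rate=.08)
    manip.set_gripper(0,25); st("grip"); lin(r[0],.14); st("up")
    t=B-.03*BU; go(t,.14,BY); manip.dwell(.1); wrist("bin2"); st()
E
```

```text
down t 9.6 tcp [0.6283 0.034  0.0092] w 0.0265 g 25.0 F [-2.5  0.2  6.7]
released t 11.0 tcp [0.6272 0.034  0.1289] w 0.0421 g 0.0 F [ 0.1 -0.5  0.8]
1924 [ 0.4246 -0.1499] [58.873 27.115 -0.275]
grip t 14.9 tcp [ 0.4247 -0.1499  0.0052] w 0.0267 g 25.0 F [-0.8  0.3  1.7]
up t 16.0 tcp [ 0.4236 -0.1495  0.1389] w 0.0271 g 25.0 F [-1.   0.6 -1.8]
 t 17.1 tcp [ 0.6287 -0.0272  0.14  ] w 0.0268 g 25.0 F [ 0.4 -0.9 -1.9]
```

View pics/bin2.png

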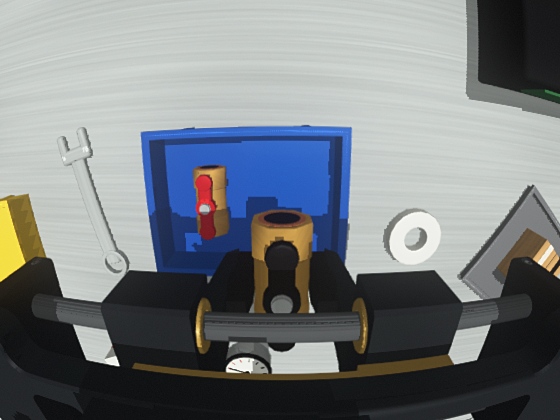

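Run:
```python
from h import *
setdown(B-.03*BU,.009,BY,.042)
c=np.array([.432,.009]); go(c,.16,np.deg2rad(118)+np.pi/2); manip.set_gripper(.08); manip.dwell(.1); im,P=wrist("gauge1")
m=near(P,c,.07,.021); (x,y),rad=cv2.minEnclosingCircle((P[m][:,:2]*1000).astype(np.float32)); g=np.array([x,y])/1000
d=P[...,:2]-g; n=np.hypot(d[...,0],d[...,1]); k=(n>.033)&(n<.056)&(P[...,2]>.007)&(P[...,2]<.025)
print(g.round(4),rad,k.sum()); v=d[k].mean(0); print("conn",np.rad2deg(np.arctan2(v[1],v[0])),np.hypot(*v)); st()
np.save("/tmp/g.npy",np.r_[g,v])
```

```text
down t 19.5 tcp [ 0.6302 -0.026   0.0093] w 0.0267 g 25.0 F [-2.8  0.2  6.3]
released t 20.9 tcp [ 0.6291 -0.0259  0.1289] w 0.042 g 0.0 F [ 0.3 -0.6 -0.6]
[0.4283 0.0165] 40.08415985107422 142
conn 118.80353528868976 0.0368672921469589
 t 23.5 tcp [0.432 0.009 0.16 ] w 0.0799 g 0.0 F [ 0.6 -0.6  0.1]
```

View pics/gauge1.png

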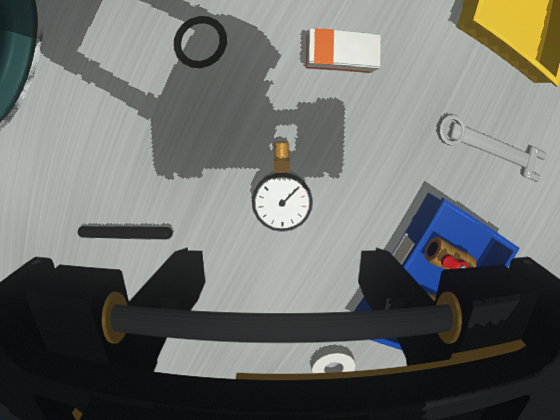

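The gauge dial is at (282,202), with its connector up to (282,143), pointing exactly as aligned. The orange carton (343,50) is clear of it. I'll take the centre from the white dial.

Run:
```python
from h import *
im,P=wrist(); d0=np.array([.432,.009])
w=(im.min(-1)>190)&(np.hypot(P[...,0]-d0[0],P[...,1]-d0[1])<.04)&(P[...,2]>.021)
(x,y),rad=cv2.minEnclosingCircle((P[w][:,:2]*1000).astype(np.float32)); g=np.array([x,y])/1000
d=P[...,:2]-g; n=np.hypot(d[...,0],d[...,1]); k=(n>.033)&(n<.056)&(P[...,2]>.007)&(P[...,2]<.026); v=d[k].mean(0)
a=np.arctan2(v[1],v[0]); print(g.round(4),rad,np.rad2deg(a),k.sum())
if 20<rad<28:
    lin(g,.06,a+np.pi/2); lin(g,.005,rate=.08); st("low"); manip.set_gripper(0,25); st("grip"); lin(g,.14); st("up")
    Rt=R.from_rotvec(manip.state()["tcp_rot"]).as_matrix(); vt=Rt.T@[np.cos(a),np.sin(a),0]
    Y=np.array([.5567,.3382]); go(Y,.14,-1.445); Rn=R.from_rotvec(manip.state()["tcp_rot"]).as_matrix(); c=(Rn@vt)[:2]
    t=Y-.013*c; manip.dwell(.1); print("conn",c.round(2),"t",t.round(4)); np.save("/tmp/t.npy",t)
    im,P=wrist("yel1"); b=near(P,Y,.14,.033); r=rect(P[b][:,:2]); print("bin",r[0].round(4),np.round(r[1:],3)); st()
```

```text
[0.434  0.0051] 23.691186904907227 118.10294526504336 371
low t 25.2 tcp [0.4344 0.0051 0.0053] w 0.08 g 0.0 F [-0.1  1.  -0.3]
grip t 25.7 tcp [0.4343 0.0051 0.0053] w 0.0511 g 25.0 F [-0.  -0.6  2.4]
up t 26.8 tcp [0.433  0.0051 0.1389] w 0.0514 g 25.0 F [-0.4 -0.3 -1.3]
conn [-0.99 -0.12] t [0.5696 0.3398]
bin [0.5533 0.3347] [167.387 121.725  -1.444]
 t 28.2 tcp [0.5569 0.3367 0.1403] w 0.0514 g 25.0 F [-0.6 -0.5 -1.8]
```

View pics/yel1.png

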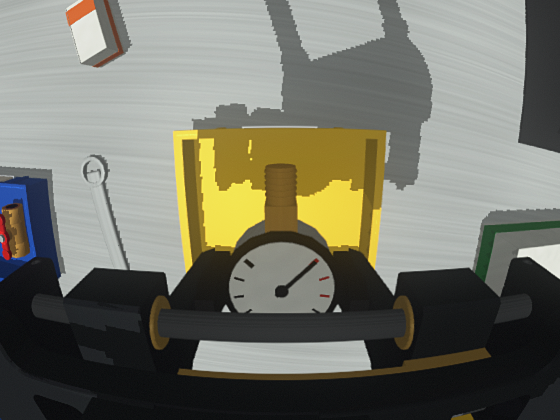

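Gauge held dial up at (280,285), connector over the bin interior. Setting it down, then looking at the tray.

Run:
```python
from h import *
t=np.load("/tmp/t.npy"); setdown(t,.009,-1.445,.066)
c=np.array([.561,-.3164]); go(c,.17,-.61); manip.dwell(.15); im,P=wrist("tray1"); st()
b=near(P,c,.05,.036); r=rect(P[b][:,:2]); print("stack",r[0].round(4),np.round(r[1:],3),np.median(P[b][:,2]))
for n,m in (("white",im.min(-1)>150),("black",im.max(-1)<70)):
    k=m&b; q=rect(P[k][:,:2]); print(n,k.sum(),q[0].round(4),np.round(q[1:],3))
```

```text
down t 30.4 tcp [0.5697 0.3399 0.0094] w 0.0513 g 25.0 F [-1.7 -1.1  3.2]
released t 31.8 tcp [0.5688 0.3394 0.1288] w 0.066 g 0.0 F [-1.4 -0.9  0.2]
 t 34.3 tcp [ 0.5614 -0.3157  0.1699] w 0.0663 g 0.0 F [ 0.1 -0.3 -0.1]
stack [ 0.5611 -0.3197] [61.85  60.55   0.959] 0.043204592205282846
white 0 [0. 0.] [0. 0. 0.]
black 624 [ 0.5521 -0.332 ] [59.35   9.515 -0.603]
```

View pics/tray1.png

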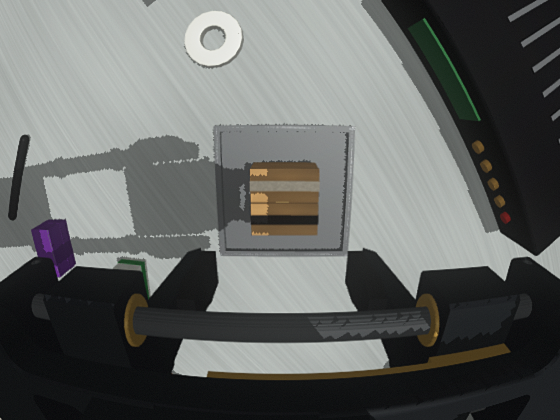

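Tray at (285,190). The brown pair spans (250,162)–(319,236), white tape on the upper carton and black below, both along the tray's x (yaw about -0.605). I'll measure again in the placing orientation, then pick the green carton.

Run:
```python
from h import *
c=np.array([.561,-.319]); manip.set_gripper(.088); go(c,.20,.966); r,P,im,b=look(c,.05,.036)
bl=(im.max(-1)<70)&b; q=rect(P[bl][:,:2]); print("stack",r[0].round(4),np.round(r[1:],3),"black",q[0].round(4),np.round(q[1:],3)); st()
np.save("/tmp/stack.npy",np.r_[r[0],q[3]])
g=np.array([.3562,-.3047]); go(g,.16,.91); r,P,im,m=look(g,.05,.03,name="green1")
cv2.imwrite("pics/green_crop.png",im[100:300,150:410])
print("green",r[0].round(4),np.round(r[1:],3)); st()
```

```text
stack [ 0.5702 -0.3066] [60.917 29.919 -0.606] black [0. 0.] [0. 0. 0.]
 t 36.4 tcp [ 0.561  -0.319   0.1999] w 0.0881 g 0.0 F [-1.   0.5  0.4]
green [ 0.3559 -0.3081] [60.323 30.489  0.907]
 t 39.2 tcp [ 0.3563 -0.3047  0.16  ] w 0.0883 g 0.0 F [ 0.5 -0.4 -0. ]
```

View pics/green_crop.png

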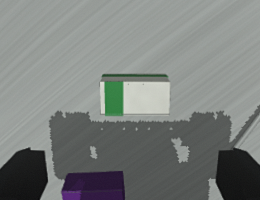

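Crop shows the white carton with the green band at crop (135,95). Purple decoy at (93,185) is well clear of the finger paths at the carton's two ends. Pick and carry.

```bash
cat >> h.py <<'E'
S=np.array([.5613,-.3194]); SX=-.606; E_=np.array([np.cos(SX),np.sin(SX)])
def pickcarton(r):
    lin(r[0],.07,r[3]); lin(r[0],.009,rate=.08); st("low"); manip.set_gripper(0,20); st("grip"); lin(r[0],.14); st("up")
E
python3 - <<'E'
from h import *
manip.dwell(.05); r,P,im,m=look(np.array([.3562,-.3047]),.05,.03); print(r[0].round(4),np.round(r[1:],3))
pickcarton(r)
go(S,.16,SX+np.pi/2); X=R.from_rotvec(manip.state()["tcp_rot"]).as_matrix()[:2,0]; s=np.sign(X@E_); print("toolx.E",X@E_)
t=S+s*.0157*E_; np.save("/tmp/s.npy",s)
lin(t,.12,SX+np.pi/2); manip.dwell(.2); wrist("pl1"); st()
E
```

```text
[ 0.3559 -0.3081] [60.162 30.633  0.904]
low t 41.1 tcp [ 0.3562 -0.3084  0.0093] w 0.0878 g 0.0 F [ 0.1 -0.7 -0.3]
grip t 41.6 tcp [ 0.3561 -0.3083  0.0093] w 0.0598 g 20.0 F [ 0.3 -0.1  2.3]
up t 42.6 tcp [ 0.3552 -0.3074  0.1389] w 0.0596 g 20.0 F [ 0.3  0.1 -0.8]
toolx.E -0.9999998773484513
 t 45.9 tcp [ 0.5494 -0.3111  0.1214] w 0.0598 g 20.0 F [ 0.1 -0.8 -1.7]
```

View pics/pl1.png

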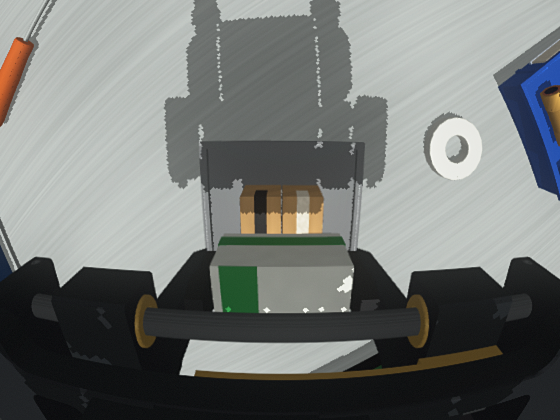

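Green carton is held square at (285,270), end to end, over the brown pair (240–325, 185–235), parallel to the edges. Setting it down with a settled position correction.

```bash
cat >> h.py <<'E'
def place2(t,yaw,z=.051):
    lin(t,z+.012,yaw,rate=.08); manip.dwell(.5); p=manip.state()["tool_pos"]; e=t-p[:2]; print("err mm",(e*1000).round(2))
    t2=t+e; lin(t2,z+.012,yaw,rate=.02); manip.dwell(.3); p=manip.state(); print("err mm",((t-p["tool_pos"][:2])*1000).round(2), "yaw", np.rad2deg(np.arctan2(*(R.from_rotvec(p["tcp_rot"]).as_matrix()[[1,0],1]))).round(2),np.rad2deg(yaw).round(2))
    f0=p["contact_force"][2]; h=z+.004
    while h>z-.003:
        lin(t2,h,rate=.02); manip.dwell(.05)
        if manip.state()["contact_force"][2]-f0>1.5: break
        h-=.0007
    st("down"); manip.set_gripper(.072); manip.dwell(.1); lin(t2,.13,rate=.1); st("up")
E
python3 - <<'E'
from h import *
s=np.load("/tmp/s.npy"); place2(S+s*.0157*E_,SX+np.pi/2)
go(S,.20,SX+np.pi/2); r,P,im,m=look(S,.07,.07,name=None)
m=near(P,S,.07,.07,.1); r=rect(P[m][:,:2]); d=r[0]-S; N=np.array([-E_[1],E_[0]])
print("green top",r[0].round(4),np.round(r[1:],3),"along E mm",d@E_*1000,"along N",d@N*1000,"target yaw",SX+np.pi/2)
b=near(P,S,.06,.036,.06); print("base pts",rect(P[b][:,:2])); st()
cv2.imwrite("pics/pl2.png",im)
E
```

```text
err mm [-0.08  0.04]
err mm [ 0.09 -0.06] yaw 55.28 55.28
down t 50.2 tcp [ 0.5484 -0.3105  0.0513] w 0.0599 g 20.0 F [-1.9  0.6  4.5]
up t 51.6 tcp [ 0.5478 -0.3101  0.1293] w 0.0718 g 0.0 F [-0.8  0.4  0.5]
green top [ 0.5479 -0.3101] [60.455 30.703  0.965] along E mm -16.2984986826722 along N 0.045363110506532835 target yaw 0.9647963267948966
base pts (array([ 0.58633289, -0.31822949]), 29.83559799194336, 20.88326072692871, np.float64(0.9598207005696975))
 t 52.2 tcp [ 0.5599 -0.3185  0.1975] w 0.0722 g 0.0 F [-0.6 -0.5 -0.4]
```

View pics/pl2.png

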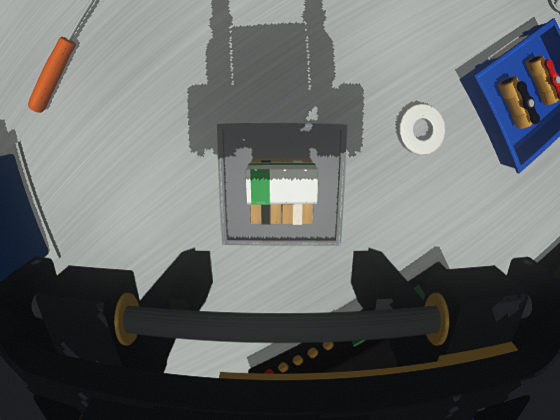

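Green carton sits square at (282,188) on the pair, with brown ends visible at rows 205–224 and nothing shifted. Now the orange one.

Run:
```python
from h import *
manip.set_gripper(.088); c=np.array([.4165,.150]); go(c,.16,.46); manip.dwell(.2); r,P,im,m=look(c,.05,.03)
col=im[m].astype(int); print("orange",r[0].round(4),np.round(r[1:],3),"orange px",((col[:,2]-col[:,0])>80).sum(),"white",(col.min(1)>120).sum(),m.sum())
assert abs(r[1]-60)<3 and abs(r[2]-30)<3
pickcarton(r)
s=np.load("/tmp/s.npy"); t=S-s*.0156*E_
go(t,.17,SX+np.pi/2); st("over"); place2(t,SX+np.pi/2)
go(S-s*0*E_,.22,SX+np.pi/2); manip.dwell(.3); im,P=wrist("pl3"); N=np.array([-E_[1],E_[0]])
m=near(P,S,.07,.07,.1); r=rect(P[m][:,:2]); d=r[0]-S; print("layer",r[0].round(4),np.round(r[1:],3),d@E_*1000,d@N*1000); st()
```

```text
orange [0.4163 0.1494] [60.459 30.433  0.462] orange px 624 white 1664 2502
low t 56.5 tcp [0.4168 0.1495 0.0093] w 0.088 g 0.0 F [ 0.2 -0.   0. ]
grip t 57.0 tcp [0.4166 0.1494 0.0093] w 0.0599 g 20.0 F [-0.2 -0.4  3. ]
up t 58.0 tcp [0.4154 0.1491 0.1389] w 0.0601 g 20.0 F [-0.4 -0.1 -1.9]
over t 59.9 tcp [ 0.5742 -0.3272  0.1697] w 0.0599 g 20.0 F [ 0.6  0.6 -1.9]
err mm [ 0.01 -0.01]
err mm [ 0.02 -0.02] yaw 55.28 55.28
down t 64.8 tcp [ 0.5742 -0.3284  0.0513] w 0.0596 g 20.0 F [-2.1  0.6  2.8]
up t 66.2 tcp [ 0.5736 -0.328   0.1292] w 0.0724 g 0.0 F [ 0.7 -0.3  0.2]
layer [ 0.561  -0.3191] [62.901 60.447 -0.604] -0.44432856986148006 0.03379448550924661
 t 67.0 tcp [ 0.5607 -0.319   0.2182] w 0.0716 g 0.0 F [ 0.1 -0.2  0.2]
```

View pics/pl3.png

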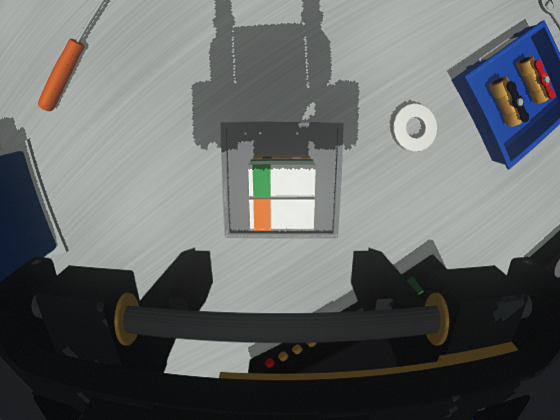

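The two white cartons are side by side at (282,198), flush and square: 62.9 x 60.4 mm, 0.4 mm off centre. One last top view to check the bins.

Run:
```python
from h import *
c=cams.capture("top"); cv2.imwrite("pics/end.png",cv2.resize(c["image"][90:300,90:470],None,fx=2,fy=2)); P=cloud(c)
q=near(P,(.5567,.3382),.05,.012); print("gauge z", np.nanpercentile(P[q][:,2],[10,50,90]).round(4))
```

```text
gauge z [0.0227 0.0308 0.0339]
```

View pics/end.png

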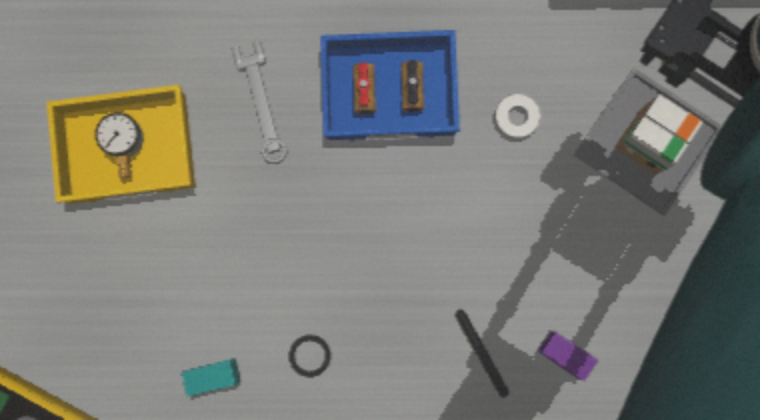

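Gauge is dial up in yellow (118,135), both valves are flat with handles up in blue (364,87)/(412,84), the white layer is in place (665,130), and the decoys are untouched.

```bash
python3 -c "
from cell import order; print(order.close_job())"
```

```text
the job is handed in; nothing more can be done
None
```

All five parts are put away as asked, in order, and the job is handed in at about 67 s of the 115 s; the result of the judging was not shown to me.

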